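# Swap the sample trays: spare in, cube out

## Robot

A 6-joint arm with a two-finger parallel gripper is mounted at the origin on a cart in front of the work surface, level with it; the furniture and walls round the work are solid. World frame = base frame: x ahead of the robot, y to its left, z up, the work surface at z = 0. Lengths are in m, angles in rad, forces in N, time in s.
With the tool pointing down it reaches from about 0.35 to 0.775 m from the base axis. Payload 5.5 kg.
Tool frame: the origin (TCP) lies midway between the tips of the shut fingers; the grasp point (between the pads) lies 19 mm behind it; z points along the fingers, y is the line along which they close (so a half turn about z gives the same grasp; the last joint's range is limited). The gripper opens to 85 mm and grips with 20 to 120 N. Pads are 22 mm wide; open, the fingers measure 114 mm over their backs; the gripper's body (76 mm by 85 mm) begins 54 mm behind the grasp point. The pads swing forward as they close: fully open they stand 13 mm farther back than shut.
Start: joints at [-1.48, 0.313, 0.046, 1.304, 0, 1.431], TCP at [0.132, -0.56, 0.231] pointing down, gripper open.
Joint ranges: [-2.76, 2.76], [-0.86, 1.69], [-1.03, 1.26], [-2.2, 2.34], [-1.47, 1.5], [-3.14, 3.14]. Speed limits (rad/s): [2.57, 2.57, 3.14, 3.14, 3.14, 3.14].

## Interface

Orientations are given as a unit quaternion [w, x, y, z].
In Python, from workcell import telemetry, imaging, env gives the robot as it stands. The module is installed in compiled form; this text tells all that it offers.
- The arm moves only by the tool step_arm, never from a script. Its argument "moves" is a list of rows, each a list of 3 entries, a list of its own where there are three numbers: the shift along the tool's x, y, z in mm, then the turn, a rotation vector about the tool's x, y, z in rad, then the finger opening in mm, from 0 to 85.4. A call has 1 to 8 rows; each row is the pose to reach, as a shift and turn from the pose commanded when the call began, along the tool's axes at that moment; what a row does not reach only later rows make up. A row lasts 1/12 s, in which the tool goes at most 41.7 mm and 7.16 degrees, less where a joint would pass 70% of its speed; a pose out of reach is approached as far as the arm can. A call with a gripper value outside its range is refused whole. The fingers move at their own pace and stop on an object; "grip_force" is the grip in N (left out, the last holds). Time passes only in rows, so rows that repeat a pose let the fingers close. It gives the time, the measured TCP pose, the force, the opening and the grip force at its end, in the units of the state.
- telemetry.get_state(): the state, without advancing time (a new reading comes with each control period).
- imaging.read_camera(name): name is "scene" or "top" or "wrist"; returns the picture (480x640x3 uint8, red, green, blue); there is no depth.
- imaging.camera_params(name): a dict with "camera_matrix" (3x3 intrinsics, pixels), "pose" (4x4, takes a point from camera to world coordinates). Camera axes: x right, y up, looking along -z (the intrinsics and any distortion apply to the point x, -y, -z); pixel columns grow to the right and rows downward; lengths in m; the calibration is good to about 2 mm. A picture is of the moment at which its call begins: read the wrist's pose just before it. camera_params takes no time and is no camera call; for the wrist camera it gives the pose at the moment of the call.
- env.hand_in(): hands the job in; it is judged then, once.
The state is a dict: "clock": time; "joint_pos": joint angles; "qvel": joint speeds; "tau": joint torques, N m; "tcp_pos": TCP position; "orientation": TCP orientation; "wrist_force": force on the tool from outside, world axes, zero at the start; "ft_torque": the same for the moment, N m; "finger_gap": finger opening in m; "grip_force": force on a finger pad.
Only numpy, scipy, OpenCV 4.12 (cv2) and the standard library are available. Lean on these libraries where they do the work, as an engineer would, in place of code of your own. Each camera call takes 0.05 s, during which the arm holds its last target. There are 200 camera calls.

## Task

Two sample trays run on rails, and only one may stand out at a time. First push the empty tray, which was left part-way out, fully home; then hook a fingertip behind the orange lip of the tray that carries the mortar cube and draw it gently out to its front stop. Grasp and lift nothing, do not touch the cube, which must stay standing in its tray, and leave the other things where they are.

Things in the scene. Friction and masses are not known exactly. Their poses are not given: they have to be found in the camera images.
- slide_full: fixed slide, grey base 250 (x) x 124 (y) x 8 mm, with an aluminium guide rail (top at 22 mm) along each long side. Origin: centre of its underside, on the worktop. +x points to the back end, where the tray is home; the tray comes out along -x, towards the robot. Slide of the tray with the mortar cube
- slide_spare: fixed slide, grey base 250 (x) x 124 (y) x 8 mm, with an aluminium guide rail (top at 22 mm) along each long side. Origin: centre of its underside, on the worktop. +x points to the back end, where the tray is home; the tray comes out along -x, towards the robot. Slide of the empty tray, built like the other; either may stand on the left
- lip_full (a point): upright orange lip across the front of the loaded tray: 8 mm thick (x), 94 wide (y), 32 high. The point: centre of its underside, 10 mm above the worktop; its top is at 42 mm. Axes as its slide's; moves with the tray. Front face 4 mm to -x of the point; the finger well (floor 14 mm above the worktop) runs from 4 to 52 mm to +x of it. Rules call the lip tray_full_c0
- lip_spare (a point): upright orange lip across the front of the empty tray: 8 mm thick (x), 94 wide (y), 32 high. The point: centre of its underside, 10 mm above the worktop; its top is at 42 mm. Axes as its slide's; moves with the tray. Front face 4 mm to -x of the point; the finger well (floor 14 mm above the worktop) runs from 4 to 52 mm to +x of it. Rules call the lip tray_spare_c0
- bay_full (a point): centre of the load bay's floor in the loaded tray, 14 mm above the worktop, 95 mm to +x of the lip's point; moves with the tray. Both white trays are 142 x 94 mm. From front to back: lip; empty finger well 48 mm long, 84 wide, floor at 14 mm; partition 5 mm thick; load bay 76 x 84 mm; rear wall 5 mm. Side walls, partition and rear wall reach 30 mm above the worktop
- tray_full (a joint): how far the loaded tray is out, m: 0 = fully home at the rear stop, 0.100 = at the front stop (hidden in the rails). Grows as the tray moves along the slide's -x. Stays where it is left; moving it takes about 1.5 N plus 8 N per m/s. Starts at 0 to 0.012.
- tray_spare (a joint): how far the empty tray is out, m: 0 = fully home at the rear stop, 0.100 = at the front stop (hidden in the rails). Grows as the tray moves along the slide's -x. Stays where it is left; moving it takes about 1.5 N plus 8 N per m/s. Starts at 0.045 to 0.075.
- mortar_cube: loose grey mortar cube, 40 mm, about 0.14 kg, standing in the load bay of the loaded tray. Origin: centre of its underside; its top is 54 mm above the worktop
- tapping_mallet: wooden mallet lying down, about 125 mm long, head 48 mm; leave alone. Origin: centre of its underside
- funnel: funnel standing mouth down, 83 mm across, 72 mm high; leave alone. Origin: centre of its underside
- tape_roll: roll of tape lying flat, 96 mm across, 25 mm high; leave alone. Origin: centre of its underside
- weighing_bottle: small glass bottle with stopper, 43 mm across, 64 mm high; leave alone. Origin: centre of its underside
- sample_tin: round aluminium tin, 60 mm across, 40 mm high; leave alone. Origin: centre of its underside
- stopwatch: black stopwatch lying face up, 71 x 60 x 19 mm; leave alone. Origin: centre of its underside
Mind the look-alikes: they are no part of the job. Leave any green look-alike of the mortar_cube alone.

How it is judged:
By the outcome, as a careful person would: the job done as asked, in the order asked, and still so for the second after the job is handed in, with the robot touching nothing.
It also fails if it takes over 54 s, if anything falls off the work surface, if the arm or the gripper's body presses on something with over 40 N, if the wrist force passes 120 N, or if a joint passes its speed limit or range.

## Working session

There is one attempt and no reset: what is moved stays moved. The work goes in short steps, Python scripts to look and compute and a tool call to move; the robot and the scene stay as the last step left them, time stands still between calls to the robot, and variables do not carry over. Pictures are saved under pics/ and viewed, at most 10 in all, crops included, and the job is handed in when it is done.

Besides the shell and the picture viewer there is one more tool, called after "Call:" by a JSON object that holds its "name" and its "arguments". step_arm: Moves the arm, as the interface text tells. Its arguments: {"type":"object","properties":{"moves":{"type":"array"},"grip_force":{"type":"number"}},"required":["moves"]}

```bash
mkdir -p pics
python3 - <<'E'
from workcell import telemetry, imaging
import cv2,json,numpy as np
np.set_printoptions(precision=4,suppress=True)
s=telemetry.get_state();print({k:np.round(v,4) for k,v in s.items()})
for n in("top","scene"):
    p=imaging.camera_params(n);print(n,p)
    cv2.imwrite(f"pics/{n}0.png",imaging.read_camera(n)[:,:,::-1])
E
```

```text
{'clock': np.float64(0.0), 'joint_pos': array([-1.4796,  0.314 ,  0.045 ,  1.3036,  0.    ,  1.4312]), 'qvel': array([ 0.0005, -0.0006,  0.0003,  0.0007,  0.0024, -0.0009]), 'tau': array([ -0.0001, -48.0634,  29.8528,   0.0196,  -0.0002,  -0.    ]), 'tcp_pos': array([ 0.1315, -0.5592,  0.2304]), 'orientation': array([-0.0009,  0.9933,  0.1152,  0.    ]), 'wrist_force': array([ 0.2321, -0.1134,  0.3824]), 'ft_torque': array([-0.0113,  0.0012, -0.0627]), 'grip_force': np.float64(0.0), 'finger_gap': np.float64(0.0854)}
top {'camera_matrix': array([[479.9443,   0.    , 321.6132],
       [  0.    , 479.9443, 243.4242],
       [  0.    ,   0.    ,   1.    ]]), 'pose': array([[ 0.0001,  0.9932, -0.1165,  0.3928],
       [-0.9998, -0.002 , -0.0178, -0.134 ],
       [-0.018 ,  0.1164,  0.993 ,  1.1958],
       [ 0.    ,  0.    ,  0.    ,  1.    ]])}
scene {'camera_matrix': array([[506.5878,   0.    , 325.2711],
       [  0.    , 506.5878, 236.8096],
       [  0.    ,   0.    ,   1.    ]]), 'pose': array([[ 0.9127,  0.185 , -0.3644,  0.0414],
       [-0.4086,  0.4272, -0.8065, -1.1638],
       [ 0.0065,  0.885 ,  0.4655,  0.6514],
       [ 0.    ,  0.    ,  0.    ,  1.    ]])}
```

View pics/top0.png

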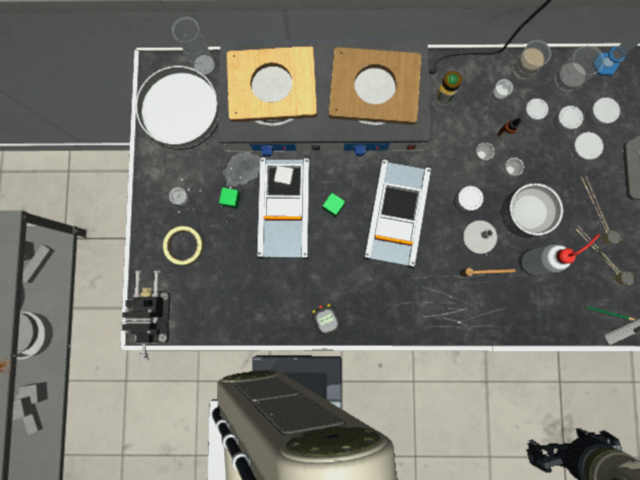

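View pics/scene0.png

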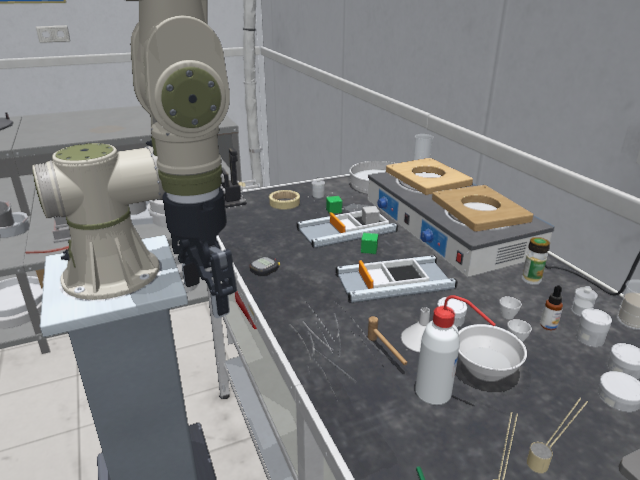

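The top view shows two slides. The left one, at about (284,208), holds the pale cube at (284,175) and its orange lip is at (283,218). The right one, at about (398,215), is empty, with its lip at (396,239). The green look-alikes are at (229,197) and (333,204). I'll measure the lips and slide yaws next.

```bash
cat > h.py <<'E'
import numpy as np, cv2
from workcell import telemetry, imaging
np.set_printoptions(precision=4,suppress=True)
def cast(p,uv,z):
    K,T=p["camera_matrix"],p["pose"]
    uv=np.atleast_2d(uv).astype(float)
    d=np.c_[uv,np.ones(len(uv))]@np.linalg.inv(K).T*[1,-1,-1]@T[:3,:3].T
    return T[:3,3]+d*((z-T[2,3])/d[:,2])[:,None]
def orange(im):
    h=cv2.cvtColor(im,cv2.COLOR_RGB2HSV)
    return cv2.inRange(h,(8,170,120),(22,255,255))
def blobs(m,amin):
    cs,_=cv2.findContours(m,cv2.RETR_EXTERNAL,cv2.CHAIN_APPROX_NONE)
    return [c for c in cs if cv2.contourArea(c)>amin]
E
python3 - <<'E'
from h import *
im=cv2.imread("pics/top0.png")[:,:,::-1].copy();p=imaging.camera_params("top")
for c in blobs(orange(im),40):
    r=cv2.minAreaRect(c);print(r);b=cv2.boxPoints(r)
    if r[0][1]>150 and r[0][1]<260: print(cast(p,b,.042))
# hand-picked rail corner ends: left slide, right slide
for q in ([(262,160),(308,160),(307,256),(260,256)],[(383,163),(430,170),(414,264),(367,259)]):
    P=cast(p,q,.022)[:,:2];b=(P[0]+P[1])/2;f=(P[2]+P[3])/2;d=b-f
    print(P,"centre",(b+f)/2,"len",np.hypot(*d),"yaw",np.arctan2(d[1],d[0]))
E
```

```text
((393.0113220214844, 239.9396209716797), (36.85770797729492, 2.9486165046691895), 10.619654655456543)
[[ 0.541  -0.2416  0.042 ]
 [ 0.5481 -0.243   0.042 ]
 [ 0.5314 -0.33    0.042 ]
 [ 0.5243 -0.3286  0.042 ]]
((282.0013122558594, 217.95591735839844), (36.04323959350586, 2.969304084777832), 1.6846843957901)
[[ 0.5886  0.0275  0.042 ]
 [ 0.5959  0.0274  0.042 ]
 [ 0.593  -0.0607  0.042 ]
 [ 0.5857 -0.0605  0.042 ]]
[[ 0.7424  0.0373]
 [ 0.7418 -0.0787]
 [ 0.4994 -0.077 ]
 [ 0.4996  0.0387]] centre [ 0.6208 -0.0199] len 0.24260897244054538 yaw -0.006275437805697881
[[ 0.733  -0.2668]
 [ 0.7145 -0.3837]
 [ 0.4793 -0.3386]
 [ 0.4918 -0.2241]] centre [ 0.6047 -0.3033] len 0.24221066700698288 yaw -0.18215219368571242
```

Run:
```python
import cv2
im=cv2.imread("pics/top0.png")[140:280,210:450];cv2.imwrite("pics/crop0.png",cv2.resize(im,None,fx=3.3,fy=3.3,interpolation=cv2.INTER_CUBIC))
```

```text
(no output)
```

View pics/crop0.png

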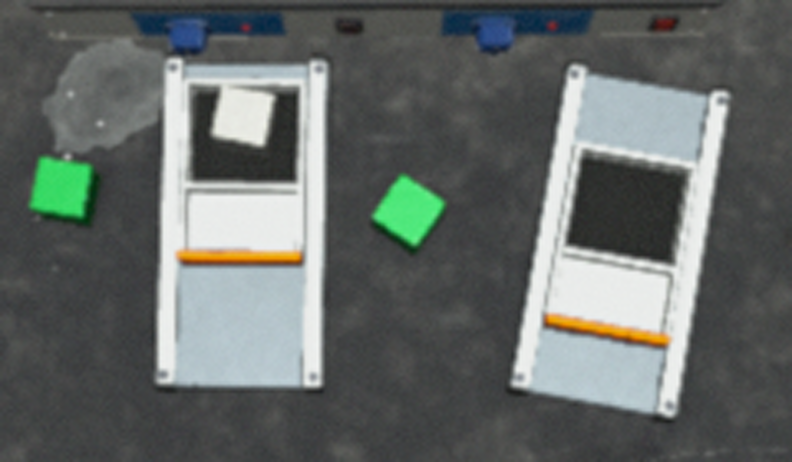

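The crop confirms it: the cube is in the left tray, near its rear edge, and the right tray is empty and part-way out. The bolts give the rail axes. I'll set off towards the empty tray with the fingers shut.

Call:
{"name": "step_arm", "arguments": {"moves": [[[20,-9,0],[0,0,0.05],0],[[55,-24,0],[0,0,0.1],0],[[93,-41,0],[0,0,0.16],0],[[131,-58,0],[0,0,0.22],0],[[169,-74,0],[0,0,0.28],0],[[207,-91,0],[0,0,0.34],0],[[245,-108,0],[0,0,0.4],0],[[275,-121,0],[0,0,0.416],0]], "grip_force": 20}}

```text
clock: 0.77
tcp_pos: [0.3732, -0.3767, 0.231]
orientation: [-0.0, 0.996, -0.093, -0.0]
wrist_force: [0.5, 0.2, 0.1]
finger_gap: -0.0
grip_force: 0.0
```

```bash
cat >> h.py <<'E'
from scipy.spatial.transform import Rotation
def tool():
    s=telemetry.get_state();q=s["orientation"]
    R=Rotation.from_quat([q[1],q[2],q[3],q[0]]).as_matrix()
    return s,R
def go(target,yaw=None):
    s,R=tool();d=R.T@(np.array(target)-s["tcp_pos"])*1000
    y=np.arctan2(R[1,0],R[0,0])
    print("t",s["clock"],"tcp",s["tcp_pos"],"yaw",y,"F",s["wrist_force"],"gap",s["finger_gap"])
    print("shift mm",d,"turn z",None if yaw is None else y-yaw)
E
python3 - <<'E'
from h import *
p=imaging.camera_params("top")
for q in ([(262.4,160),(306.7,160.6),(305.2,254.2),(259.1,254.2)],[(384.2,161.8),(428.5,169.4),(412.7,263.3),(367.3,255.2)]):
    P=cast(p,q,.022)[:,:2];b=(P[0]+P[1])/2;f=(P[2]+P[3])/2
    for d in (b-f,P[0]-P[3],P[1]-P[2]): print("yaw",np.arctan2(d[1],d[0]),np.hypot(*d))
    print("centre",(b+f)/2)
go((.5036,-.2796,.13),-.185)
E
```

```text
yaw -0.015838746852060118 0.2374142957135614
yaw -0.019712353680080077 0.23840799425426737
yaw -0.011932636925348086 0.23642418944807914
centre [ 0.6226 -0.0177]
yaw -0.1879707822366722 0.2392012356599003
yaw -0.18874882555147346 0.23925514621798138
yaw -0.18719238860746668 0.2391474699678552
centre [ 0.6086 -0.3026]
t 0.7667 tcp [ 0.3732 -0.3767  0.231 ] yaw -0.18668336889944284 F [0.4739 0.2131 0.0887] gap -1.8976218310765403e-05
shift mm [ 110.1118 -119.4795  101.1088] turn z -0.0016833688994428442
```

Call:
{"name": "step_arm", "arguments": {"moves": [[[18,-20,10],[0,0,0],0],[[40,-43,30],[0,0,0],0],[[62,-67,50],[0,0,0],0],[[84,-91,75],[0,0,0],0],[[100,-108,90],[0,0,0],0],[[108,-117,100],[0,0,0],0],[[108,-117,100],[0,0,0],0]]}}

```text
clock: 1.35
tcp_pos: [0.4994, -0.2814, 0.1284]
orientation: [-0.001, 0.996, -0.091, -0.002]
wrist_force: [-0.4, 0.3, -0.5]
finger_gap: 0.0001
grip_force: 0.0
```

Run:
```python
from h import *
p=imaging.camera_params("wrist");im=imaging.read_camera("wrist")
cv2.imwrite("pics/w1.png",im[:,:,::-1])
for c in blobs(orange(im),200):
    r=cv2.minAreaRect(c);print(r);print(cast(p,cv2.boxPoints(r),.042))
go((.5036,-.2810,.025),-.188)
```

```text
((324.49822998046875, 176.1551513671875), (165.05807495117188, 15.516217231750488), 0.6585431694984436)
[[ 0.5434 -0.2444  0.042 ]
 [ 0.5518 -0.2466  0.042 ]
 [ 0.5344 -0.3361  0.042 ]
 [ 0.5257 -0.335   0.042 ]]
t 1.4 tcp [ 0.4989 -0.2828  0.1299] yaw -0.18303576721516795 F [-0.0801 -0.0799  0.2347] gap -2.4851709777045826e-05
shift mm [  4.5836  -2.5281 104.9011] turn z 0.0049642327848320456
```

View pics/w1.png

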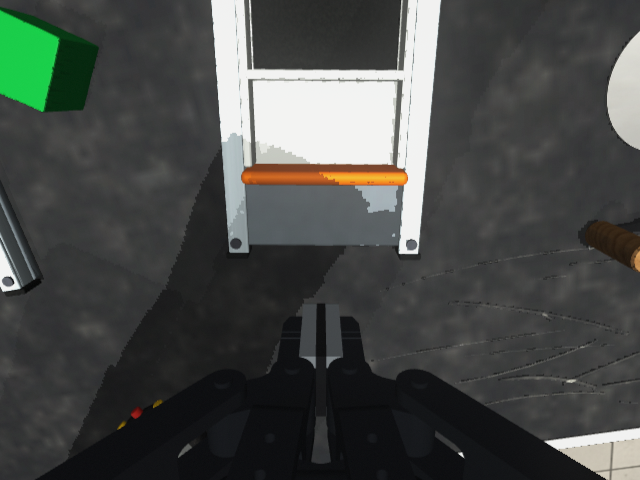

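The wrist view shows the spare lip at (324,176), centred on the shut fingertips at column 321, about 40 mm ahead of the TCP. I'll descend and then push.

Call:
{"name": "step_arm", "arguments": {"moves": [[[0,0,20],[0,0,0],0],[[0,0,50],[0,0,0],0],[[0,0,80],[0,0,0],0],[[0,0,100],[0,0,0],0],[[0,0,105],[0,0,0],0],[[0,0,105],[0,0,0],0]]}}

```text
clock: 1.9
tcp_pos: [0.4977, -0.2846, 0.0258]
orientation: [-0.0, 0.996, -0.093, -0.001]
wrist_force: [-0.4, -0.4, 0.7]
finger_gap: -0.0001
grip_force: 0.0
```

Call:
{"name": "step_arm", "arguments": {"moves": [[[6,0,0],[0,0,0],0],[[14,0,0],[0,0,0],0],[[20,0,0],[0,0,0],0],[[25,0,0],[0,0,0],0],[[31,0,0],[0,0,0],0],[[38,0,0],[0,0,0],0],[[45,0,0],[0,0,0],0],[[52,0,0],[0,0,0],0]]}}

```text
clock: 2.57
tcp_pos: [0.551, -0.2936, 0.0264]
orientation: [0.0, 0.996, -0.092, -0.0]
wrist_force: [-2.8, -0.9, 1.4]
finger_gap: -0.0001
grip_force: 1.1
```

Call:
{"name": "step_arm", "arguments": {"moves": [[[5,0,0],[0,0,0],0],[[9,0,0],[0,0,0],0],[[12,0,0],[0,0,0],0],[[14,0,0],[0,0,0],0],[[16,0,0],[0,0,0],0],[[16,0,0],[0,0,0],0]]}}

```text
clock: 3.07
tcp_pos: [0.5665, -0.2965, 0.0262]
orientation: [-0.0, 0.996, -0.092, 0.0]
wrist_force: [0.6, 0.1, -0.3]
finger_gap: 0.0002
grip_force: 0.0
```

Call:
{"name": "step_arm", "arguments": {"moves": [[[2,0,0],[0,0,0],0],[[4,0,0],[0,0,0],0],[[5,0,0],[0,0,0],0],[[6,0,0],[0,0,0],0]]}}

```text
clock: 3.4
tcp_pos: [0.5719, -0.2975, 0.0262]
orientation: [-0.0, 0.996, -0.092, -0.0]
wrist_force: [-2.7, -1.0, 0.0]
finger_gap: 0.0002
grip_force: 0.8
```

Call:
{"name": "step_arm", "arguments": {"moves": [[[1,0,0],[0,0,0],0],[[2,0,0],[0,0,0],0],[[3,0,0],[0,0,0],0],[[4,0,0],[0,0,0],0]]}}

```text
clock: 3.73
tcp_pos: [0.5759, -0.2982, 0.0262]
orientation: [-0.0, 0.996, -0.092, -0.0]
wrist_force: [-2.3, 1.1, -1.3]
finger_gap: -0.0001
grip_force: 0.8
```

Call:
{"name": "step_arm", "arguments": {"moves": [[[1,0,0],[0,0,0],0],[[2,0,0],[0,0,0],0],[[3,0,0],[0,0,0],0],[[4,0,0],[0,0,0],0]]}}

```text
clock: 4.07
tcp_pos: [0.5775, -0.2985, 0.0261]
orientation: [-0.0, 0.996, -0.093, -0.002]
wrist_force: [-10.2, 2.5, 6.3]
finger_gap: -0.0001
grip_force: 5.4
```

The tip has stalled and the force has jumped to 10 N, which suggests the rear stop. One small push to confirm, then I'll back off and rise.

Call:
{"name": "step_arm", "arguments": {"moves": [[[1,0,0],[0,0,0],0],[[1,0,0],[0,0,0],0]]}}

```text
clock: 4.23
tcp_pos: [0.5776, -0.2985, 0.0262]
orientation: [-0.0, 0.996, -0.093, -0.003]
wrist_force: [-10.8, 1.3, 6.6]
finger_gap: -0.0001
grip_force: 5.7
```

Call:
{"name": "step_arm", "arguments": {"moves": [[[-8,0,0],[0,0,0],0],[[-20,0,0],[0,0,0],0],[[-30,0,-10],[0,0,0],0],[[-35,0,-35],[0,0,0],0],[[-40,0,-65],[0,0,0],0],[[-45,0,-95],[0,0,0],0],[[-45,0,-105],[0,0,0],0],[[-45,0,-105],[0,0,0],0]]}}

```text
clock: 4.9
tcp_pos: [0.5391, -0.2928, 0.1356]
orientation: [0.002, 0.996, -0.093, 0.004]
wrist_force: [0.2, -0.1, -0.0]
finger_gap: -0.0001
grip_force: 0.0
```

Run:
```python
from h import *
p=imaging.camera_params("wrist");im=imaging.read_camera("wrist")
for c in blobs(orange(im),200):
    r=cv2.minAreaRect(c);P=cast(p,cv2.boxPoints(r),.042);print(P.mean(0),(P.mean(0)-[.6086,-.3026,.042])[:2]@[np.cos(.188),-np.sin(.188)])
go((.5,-.016,.17),-.02)
```

```text
[ 0.5922 -0.3006  0.042 ] -0.016500106840229917
t 4.95 tcp [ 0.5382 -0.292   0.1331] yaw -0.1851994615086042 F [ 0.224  -0.3935 -1.055 ] gap -0.00028262192217030923
shift mm [ -88.1598 -264.2051  -37.8568] turn z -0.1651994615086042
```

The spare tray is home: its lip moved 54 mm and stopped hard. Now over to the loaded tray.

Call:
{"name": "step_arm", "arguments": {"moves": [[[-5,-20,-15],[0,0,-0.02],0],[[-13,-58,-30],[0,0,-0.04],0],[[-21,-96,-38],[0,0,-0.06],0],[[-30,-134,-38],[0,0,-0.08],0],[[-38,-172,-38],[0,0,-0.1],0],[[-47,-210,-38],[0,0,-0.12],0],[[-55,-248,-38],[0,0,-0.15],0],[[-59,-266,-38],[0,0,-0.165],0]]}}

```text
clock: 5.62
tcp_pos: [0.5261, -0.0145, 0.1672]
orientation: [-0.001, 1.0, -0.008, -0.001]
wrist_force: [0.8, -0.5, 0.3]
finger_gap: -0.0002
grip_force: 0.0
```

Call:
{"name": "step_arm", "arguments": {"moves": [[[0,0,0],[0,0,0],0],[[0,0,0],[0,0,0],0]]}}

```text
clock: 5.78
tcp_pos: [0.527, -0.0174, 0.1676]
orientation: [-0.0, 1.0, -0.009, -0.001]
wrist_force: [0.5, 0.4, -0.0]
finger_gap: -0.0004
grip_force: 0.0
```

Run:
```python
from h import *
p=imaging.camera_params("wrist");im=imaging.read_camera("wrist")
cv2.imwrite("pics/w2.png",im[:,:,::-1])
for c in blobs(orange(im),200):
    r=cv2.minAreaRect(c);print(r);P=cast(p,cv2.boxPoints(r),.042);print(P,P.mean(0))
go((.62,-.016,.10),-.02)
```

```text
((319.5, 122.5), (13.0, 147.0), 90.0)
[[ 0.5988  0.028   0.042 ]
 [ 0.5972 -0.0633  0.042 ]
 [ 0.5894 -0.0637  0.042 ]
 [ 0.5909  0.0286  0.042 ]] [ 0.5941 -0.0176  0.042 ]
t 5.8333 tcp [ 0.5273 -0.0185  0.1678] yaw -0.019380293155963187 F [ 0.4387  0.0538 -0.2139] gap 0.00023442942151764563
shift mm [92.7767 -4.2723 67.6772] turn z 0.0006197068440368138
```

View pics/w2.png

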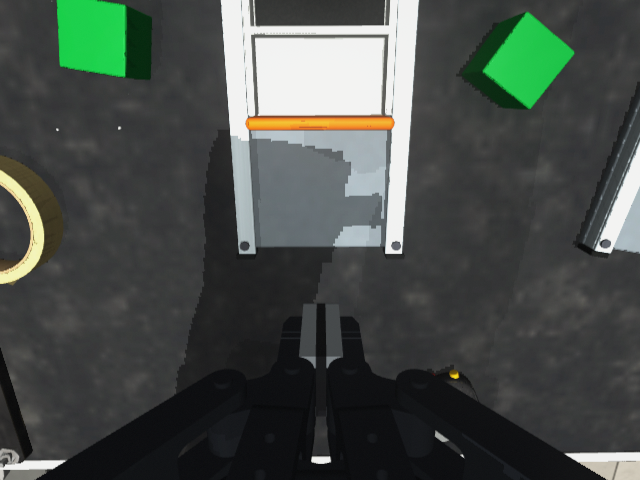

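The wrist view shows the loaded tray's lip at (319,122), level and centred on the fingers, with the white finger well behind it. The well's centre is at about x = 0.622. I'll hover there and descend.

Call:
{"name": "step_arm", "arguments": {"moves": [[[15,0,5],[0,0,0],0],[[40,0,20],[0,0,0],0],[[65,0,40],[0,0,0],0],[[85,0,60],[0,0,0],0],[[94,0,68],[0,0,0],0],[[94,0,68],[0,0,0],0],[[94,0,68],[0,0,0],0]]}}

```text
clock: 6.42
tcp_pos: [0.6206, -0.0216, 0.1002]
orientation: [-0.0, 1.0, -0.011, -0.001]
wrist_force: [-0.4, 1.0, 0.2]
finger_gap: -0.0002
grip_force: 0.0
```

Run:
```python
from h import *
cv2.imwrite("pics/s3.png",imaging.read_camera("scene")[130:310,220:480,::-1].repeat(3,0).repeat(3,1))
go((.622,-.018,.025),-.019)
```

```text
t 6.4667 tcp [ 0.6208 -0.0213  0.1013] yaw -0.021381257112457072 F [-0.18   -0.4091 -0.3691] gap 2.695976547755775e-05
shift mm [ 1.2652 -3.3786 76.3128] turn z -0.0023812571124570726
```

View pics/s3.png

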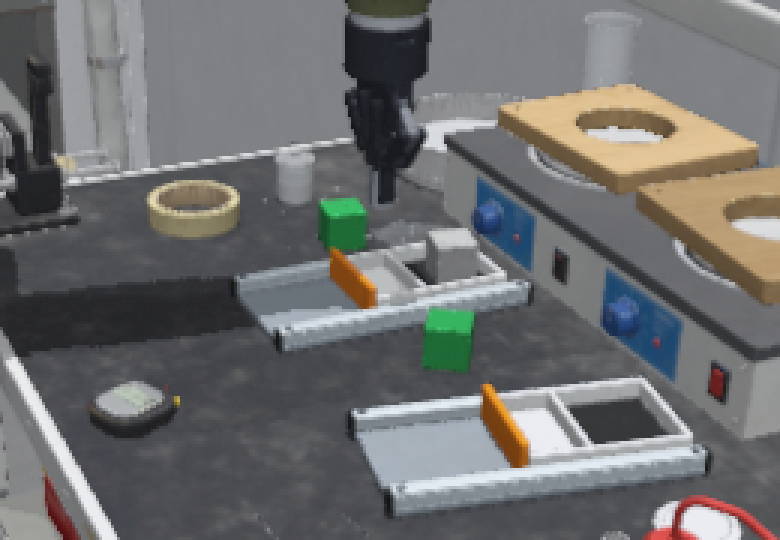

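The scene crop shows the spare tray home, the cube standing at (453,255), and the fingertips at (383,195) above the finger well. Descending.

Call:
{"name": "step_arm", "arguments": {"moves": [[[0,-2,15],[0,0,0],0],[[0,-3,35],[0,0,0],0],[[0,-3,55],[0,0,0],0],[[0,-3,68],[0,0,0],0],[[0,-3,76],[0,0,0],0],[[0,-3,77],[0,0,0],0]]}}

```text
clock: 6.97
tcp_pos: [0.6203, -0.0176, 0.024]
orientation: [-0.0, 1.0, -0.01, -0.001]
wrist_force: [-0.0, 0.9, -0.4]
finger_gap: 0.0003
grip_force: 0.0
```

Call:
{"name": "step_arm", "arguments": {"moves": [[[-3,0,0],[0,0,0],0],[[-6,0,0],[0,0,0],0],[[-9,0,0],[0,0,0],0],[[-12,0,0],[0,0,0],0],[[-14,0,0],[0,0,0],0],[[-16,0,0],[0,0,0],0],[[-18,0,0],[0,0,0],0]]}}

```text
clock: 7.55
tcp_pos: [0.6045, -0.0174, 0.0251]
orientation: [0.0, 1.0, -0.01, 0.001]
wrist_force: [1.2, -0.0, 1.4]
finger_gap: 0.0001
grip_force: 0.9
```

The fingertip has met the lip. Drawing the tray out gently.

Call:
{"name": "step_arm", "arguments": {"moves": [[[-2,0,0],[0,0,0],0],[[-5,0,0],[0,0,0],0],[[-8,0,0],[0,0,0],0],[[-11,0,0],[0,0,0],0],[[-14,0,0],[0,0,0],0],[[-17,0,0],[0,0,0],0],[[-20,0,0],[0,0,0],0],[[-23,0,0],[0,0,0],0]]}}

```text
clock: 8.22
tcp_pos: [0.5803, -0.0168, 0.0242]
orientation: [0.0, 1.0, -0.01, -0.0]
wrist_force: [2.6, -1.1, 0.9]
finger_gap: -0.0001
grip_force: 0.9
```

Call:
{"name": "step_arm", "arguments": {"moves": [[[-3,0,0],[0,0,0],0],[[-6,0,0],[0,0,0],0],[[-9,0,0],[0,0,0],0],[[-12,0,0],[0,0,0],0],[[-15,0,0],[0,0,0],0],[[-18,0,0],[0,0,0],0],[[-21,0,0],[0,0,0],0],[[-24,0,0],[0,0,0],0]]}}

```text
clock: 8.88
tcp_pos: [0.5563, -0.0163, 0.0242]
orientation: [0.0, 1.0, -0.01, -0.0]
wrist_force: [2.6, -1.4, 0.2]
finger_gap: -0.0002
grip_force: 0.9
```

Call:
{"name": "step_arm", "arguments": {"moves": [[[-3,0,0],[0,0,0],0],[[-6,0,0],[0,0,0],0],[[-9,0,0],[0,0,0],0],[[-12,0,0],[0,0,0],0],[[-15,0,0],[0,0,0],0],[[-18,0,0],[0,0,0],0],[[-20,0,0],[0,0,0],0],[[-22,0,0],[0,0,0],0]]}}

```text
clock: 9.55
tcp_pos: [0.5343, -0.0157, 0.0242]
orientation: [-0.0, 1.0, -0.01, -0.0]
wrist_force: [2.3, -0.4, -0.9]
finger_gap: 0.0003
grip_force: 0.8
```

Call:
{"name": "step_arm", "arguments": {"moves": [[[-2,0,0],[0,0,0],0],[[-4,0,0],[0,0,0],0],[[-6,0,0],[0,0,0],0],[[-8,0,0],[0,0,0],0],[[-9,0,0],[0,0,0],0],[[-10,0,0],[0,0,0],0],[[-11,0,0],[0,0,0],0],[[-12,0,0],[0,0,0],0]]}}

```text
clock: 10.22
tcp_pos: [0.5226, -0.0155, 0.0243]
orientation: [-0.0, 1.0, -0.01, 0.0]
wrist_force: [-0.0, -0.8, -1.3]
finger_gap: -0.0001
grip_force: 0.8
```

Call:
{"name": "step_arm", "arguments": {"moves": [[[-1,0,0],[0,0,0],0],[[-2,0,0],[0,0,0],0],[[-3,0,0],[0,0,0],0],[[-4,0,0],[0,0,0],0]]}}

```text
clock: 10.55
tcp_pos: [0.5216, -0.0155, 0.0245]
orientation: [-0.0, 1.0, -0.01, 0.003]
wrist_force: [11.3, 0.3, -9.4]
finger_gap: 0.0002
grip_force: 5.5
```

The tip stalled with 11 N on it after about 86 mm of travel, so the tray is at the front stop. One confirming nudge, then I'll centre the finger in the well and lift out.

Call:
{"name": "step_arm", "arguments": {"moves": [[[-1,0,0],[0,0,0],0],[[-1,0,0],[0,0,0],0]]}}

```text
clock: 10.72
tcp_pos: [0.5216, -0.0156, 0.0248]
orientation: [-0.0, 1.0, -0.01, 0.004]
wrist_force: [11.3, 0.9, -8.4]
finger_gap: -0.0
grip_force: 5.6
```

Call:
{"name": "step_arm", "arguments": {"moves": [[[5,0,0],[0,0,0],0],[[11,0,0],[0,0,0],0],[[15,0,0],[0,0,0],0],[[15,0,0],[0,0,0],0],[[15,0,-15],[0,0,0],0],[[15,0,-45],[0,0,0],0],[[15,0,-80],[0,0,0],0],[[15,0,-110],[0,0,0],0]]}}

```text
clock: 11.38
tcp_pos: [0.5317, -0.0156, 0.1355]
orientation: [-0.0, 1.0, -0.01, -0.001]
wrist_force: [1.7, -1.0, -0.5]
finger_gap: -0.0002
grip_force: 0.0
```

Call:
{"name": "step_arm", "arguments": {"moves": [[[-30,0,-20],[0,0,0],0],[[-65,0,-40],[0,0,0],0],[[-100,0,-60],[0,0,0],0],[[-130,0,-70],[0,0,0],0],[[-140,0,-70],[0,0,0],0],[[-140,0,-70],[0,0,0],0]]}}

```text
clock: 11.88
tcp_pos: [0.3904, -0.0126, 0.2049]
orientation: [0.0, 1.0, -0.01, 0.0]
wrist_force: [-0.2, -0.2, -0.8]
finger_gap: 0.0
grip_force: 0.0
```

Run:
```python
from h import *
a=imaging.read_camera("scene")[130:310,220:480,::-1].repeat(3,0).repeat(3,1);cv2.imwrite("pics/s4.png",a)
im=imaging.read_camera("top");cv2.imwrite("pics/t4.png",im[:,:,::-1]);p=imaging.camera_params("top")
for c in blobs(orange(im),40):
    r=cv2.minAreaRect(c)
    if 150<r[0][1]<290: print(r,cast(p,r[0],.042))
go((.5,0,.2))
```

```text
((281.5, 253.0), (2.0, 37.0), 90.0) [[ 0.5049 -0.0162  0.042 ]]
((396.8960266113281, 218.07200622558594), (36.6715202331543, 2.8621668815612793), 10.304845809936523) [[ 0.5897 -0.2962  0.042 ]]
t 11.9833 tcp [ 0.393  -0.013   0.2042] yaw -0.020481001030904576 F [ 0.407  -0.2573 -0.4612] gap -3.8222506093208913e-05
shift mm [106.699  -15.2114   4.311 ] turn z None
```

View pics/s4.png

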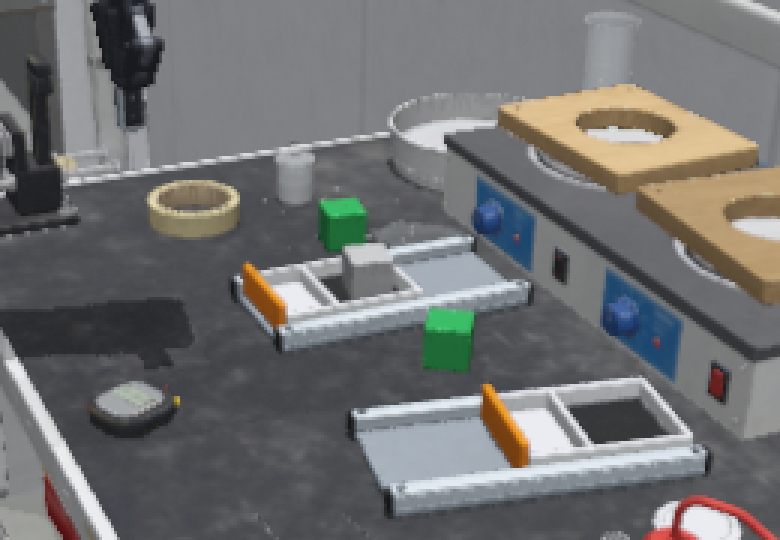

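The scene crop shows the loaded tray fully out with its lip at (264,293), the cube upright in its bay at (368,270), and the spare tray home. The two lips' offsets from their slide centres differ by 98 mm, which fits the 100 mm stroke. Handing in.

```bash
python3 -c "
from workcell import env
print(env.hand_in())"
```

```text
the job is handed in; nothing more can be done
None
```

The job is handed in: I pushed the empty tray home to its rear stop, then drew the loaded tray out to its front stop, with the cube still standing in its bay and nothing else touched. It took about 12 s of the 54 s allowed. The hand-in gave no verdict.

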